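# Load the slide tray into the dryer and set the heat

### The arm

A 6-joint arm with a two-finger parallel gripper is mounted at the origin on the work surface. World frame = base frame: x ahead of the robot, y to its left, z up, the work surface at z = 0. Lengths are in m, angles in rad, forces in N, time in s.
With the tool pointing down it reaches from about 0.275 to 0.75 m from the base axis. Payload 10.2 kg.
Tool frame: the origin (TCP) lies midway between the tips of the shut fingers; the grasp point (between the pads) lies 19 mm behind it (pinch_z is the distance from the TCP to the grasp point, in m); z points along the fingers, y is the line along which they close (so a half turn about z gives the same grasp; the last joint's range is limited). The gripper opens to 85 mm and grips with 20 to 120 N. Pads are 22 mm wide; open, the fingers measure 114 mm over their backs; the gripper's body (76 mm by 85 mm) begins 54 mm behind the grasp point. The pads swing forward as they close: fully open they stand 13 mm farther back than shut.
Start: joints at [0.926, 0.313, 1.498, -0, 1.331, -0.223], TCP at [0.215, 0.479, 0.231] pointing down, gripper open.
Joint ranges: [-2.94, 2.94], [-0.97, 2.17], [0.19, 2.56], [-1.23, 4.37], [0.02, 3.11], [-2.88, 2.88]. Speed limits (rad/s): [2.39, 2.39, 3.01, 3.14, 3.14, 3.14].

### API

Orientations are given as a unit quaternion [w, x, y, z].
In Python, from bench import observe, get_image, sign_off, pinch_z gives the robot as it stands.
- The arm moves only by the tool apply_moves, never from a script. Its argument "targets" is a list of rows, each a list of 3 entries, a list of its own where there are three numbers: the shift along the tool's x, y, z in mm, then the turn, a rotation vector about the tool's x, y, z in rad, then the opening, from 0 (shut) to 1 (fully open). In form: [[[x, y, z], [wx, wy, wz], gripper], ...]. A call has 1 to 5 rows; each row shifts and turns the commanded pose from where the row before left it, along the tool's axes as they then stand; what a row does not reach is not made up. A row lasts 1/8 s, in which the tool goes at most 62.5 mm and 10.7 degrees, less where a joint would pass 70% of its speed; a pose out of reach is approached as far as the arm can. A call with a gripper value outside its range is refused whole. The fingers move at their own pace and stop on an object; the grip force is fixed at half the most. Time passes only in rows, so rows that do not move let the fingers close. It gives the time, the measured TCP pose, the force, the opening and the grip force at its end, in the units of the state.
- observe(): the state, without advancing time (a new reading comes with each control period).
- get_image(name): name is "side" or "top" or "wrist"; returns a dict with "pixels" (420x560x3 uint8, red, green, blue), "camera_matrix" (3x3 intrinsics, pixels), "eye" and "orientation" of the camera in the world. Camera axes: x right, y down, z forward; pixel columns grow to the right and rows downward; lengths in m; the calibration is good to about 2 mm. A picture is of the moment at which its call begins. There is no depth.
- sign_off(): hands the job in; it is judged then, once.
The state is a dict: "clock": time; "qpos": joint angles; "dq": joint speeds; "tau": joint torques, N m; "ee_pos": TCP position; "tool_rot": TCP orientation; "force": force on the tool from outside, world axes, zero at the start; "moment": the same for the moment, N m; "grip_width": finger opening in m; "grasp_force": force on a finger pad.
Only numpy, scipy, OpenCV 4.12 (cv2) and the standard library are available. Lean on these libraries where they do the work, as an engineer would, in place of code of your own. Each camera call takes 0.05 s, during which the arm holds its last target. There are 200 camera calls.

### The job

Square the tray of stained slides up against the guide fence on the dryer's loading platform and slide it nose first into the slot until it clicks past the catch and comes up against the end stop - gently, feeling for both, never ramming it, and with the tray kept flat. Turn the thermostat pointer to the red mark, and leave the bottle, jar and slide box around the dryer where they stand.

Things in the scene. Friction and masses are not known exactly. Their poses are not given: they have to be found in the camera images.
- dryer: white slide dryer, fixed. Origin: at bench level, in the plane of the cabinet's front face, below the slot's middle. x points into the slot (about world -y), y away from the robot (about world +x). Loading platform: steel, top 20 mm above the bench, x -235 to 0, y -125 to 46, flush with the slot floor. Cabinet: x 0 to 190, y -125 to 70, top 85 mm above the bench
- slot_mouth (a point): middle of the slot's mouth: on the slot floor (20 mm above the bench), at dryer x = 0, y = 0. The slot is 93 mm wide (dryer y -46.5 to 46.5) and 14 mm high; its mouth corner on the -y side is rounded (6 mm). Deep inside, out of sight, a hard end stop meets the tray's nose; it is clamped by hand, so home may be with the tray's origin anywhere from dryer x = 38 to 68 mm: feel for it
- fence (a point): middle of the guide fence's inner face on the loading platform (dryer x = -117, y = 46.5): an aluminium bar 16 mm high above the platform and 12 mm thick, running straight along the whole platform and on into the cabinet, where it is the slot's wall. Axes as the dryer's
- catch (a joint): sprung round steel catch on the end stop, in the slot's -y wall: how far it is pushed aside, m. 0 when free or sunk in the tray's notch, 0.002 to 0.005 while the tray's side passes. It meets the nose about 46 mm before home and takes 5 to 15 N to push aside, then drags; at home it drops into the notch (the click) and 1 to 2 mm further the nose is on the hard stop
- tray: loose aluminium slide tray, 150 long (x) by 90 wide (y), about 0.2 kg. Origin: centre of its underside; x points to the nose (corners rounded 8 mm). Side rims 10 mm high, a blue flap across the back, a notch for the catch in the -y side. Starts flat on the platform, off the fence, turned up to 0.25 rad; it slides with 1 to 5 N. Squared on the fence: dryer y = 1.5 mm. Too wide to grip across
- tray_flap (a point): centre of the outer face of the tray's upright blue flap (tray x = -75, 17 mm above its underside): where to push. The flap is 90 wide, 4 thick, its top 30 mm above the tray's underside. With the tray home the flap still stands 3 to 33 mm clear of the cabinet's face, depending on how the end stop is set; a push of 20 to 25 N is ample
- thermostat (a joint): thermostat knob on the cabinet's top; turns smoothly about a vertical axis (friction 0.04 N m) and stays where left. In rad: 0 with the pointer 225 deg from dryer x (counted towards dryer y), growing clockwise from above to 4.71, so pointer direction = 225 deg minus value. The red mark is at 2.50; ticks every 0.393 from 0
- thermostat_grip (a point): on the knob's axis, 114 mm above the bench: where to hold. Black skirt 44 mm across, 6 mm high, with an upright bar grip on it 40 long, 13 thick, its top 38 mm above the cabinet's top; the bar lies along the pointer, whose end has a white line. x axis along the pointer
- red_mark (a point): red mark on the scale, on the cabinet top, 30 mm from the knob's axis
- reagent: bystander: white reagent bottle with blue cap, 66 across, 165 high; origin at the centre of its underside
- stain_jar: bystander: amber stain jar with white lid, 60 across, 95 high; origin at the centre of its underside
- slide_box: bystander: green slide box with white lid, 88 x 88 x 40; origin at the centre of its underside
There are look-alikes about, which are no part of the job. Several things have the shape of the tray; the one meant has the colours described above.

How it is judged:
By the outcome, as a careful person would: the job done as asked, in the order asked, and still so for the second after the job is handed in, with the robot touching nothing.
It also fails if it takes over 67 s, if anything falls off the work surface, if the arm or the gripper's body presses on something with over 40 N, if the wrist force passes 120 N, or if a joint passes its speed limit or range.

## Working session

There is one attempt and no reset: what is moved stays moved. The work goes in short steps, Python scripts to look and compute and a tool call to move; the robot and the scene stay as the last step left them, time stands still between calls to the robot, and variables do not carry over. Pictures are saved under pics/ and viewed, at most 10 in all, crops included, and the job is handed in when it is done.

Besides the shell and the picture viewer there is one more tool, called after ">>>" as name(argument=value, ...), one argument or row to a line, values as JSON. apply_moves: Moves the arm, as the interface text tells. Its arguments: {"type":"object","properties":{"targets":{"type":"array"}},"required":["targets"]}

```bash
mkdir -p pics; ls
cat > h.py <<'E'
import numpy as np, cv2
from bench import observe, get_image, sign_off, pinch_z
from scipy.spatial.transform import Rotation as R
def rot(q): return R.from_quat([q[1],q[2],q[3],q[0]]).as_matrix()
def grab(n,f):
    d=get_image(n); cv2.imwrite('pics/'+f+'.png',cv2.cvtColor(d['pixels'],cv2.COLOR_RGB2BGR))
    np.savez('pics/'+f+'.npz',p=d['pixels'],K=d['camera_matrix'],e=d['eye'],q=d['orientation']); return d
def load(f): return np.load('pics/'+f+'.npz')
def cam(d):
    q=np.array(d['q']); return np.array(d['K']),np.array(d['e']),(q if q.shape==(3,3) else rot(q))
def ray(d,u,v,z):
    K,e,M=cam(d); r=M@np.linalg.solve(K,[u,v,1.]); return e+r*(z-e[2])/r[2]
def proj(d,P):
    K,e,M=cam(d); c=K@(M.T@(np.array(P)-e)); return c[:2]/c[2]
E
python3 - <<'E'
from h import *
a=grab('top','top0');b=grab('side','side0')
for d in(a,b): print(d['camera_matrix'],d['eye'],d['orientation'])
print(observe(),pinch_z)
E
```

```text
pics
[[381.79428221   0.         279.97561417]
 [  0.         381.79428221 206.98608764]
 [  0.           0.           1.        ]] [0.48368855 0.01304174 1.06845083] [-0.0350328   0.71509482 -0.69703875  0.03935847]
[[452.1798251    0.         279.94837244]
 [  0.         452.1798251  212.73664607]
 [  0.           0.           1.        ]] [0.48209563 0.95547434 1.09245179] [ 0.01491883 -0.04428036  0.92897026 -0.36719333]
{'clock': 0.1, 'qpos': array([ 9.25602321e-01,  3.13378386e-01,  1.49837579e+00,  9.36990871e-06,
        1.33098619e+00, -2.23394392e-01]), 'dq': array([ 8.09397663e-04,  9.92115568e-05, -2.07370207e-03,  7.78231232e-04,
       -7.35816356e-04, -5.45891582e-04]), 'tau': array([ 2.07012927e-03, -4.12893605e+01, -2.60140371e+01, -1.58265489e-04,
        2.99621192e-03,  1.77386664e-05]), 'ee_pos': array([0.21479981, 0.47879287, 0.23079479]), 'tool_rot': array([-2.45590416e-04,  2.09340910e-01,  9.77842551e-01, -5.18671051e-04]), 'force': array([ 0.19291172, -0.84327068,  0.40174855]), 'moment': array([-0.02016576, -0.0040562 ,  0.04861022]), 'grasp_force': 0.0, 'grip_width': 0.08538455041503895} 0.0187
```

View pics/top0.png

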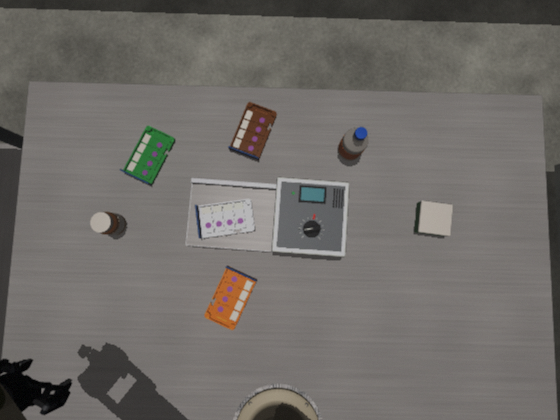

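View pics/side0.png

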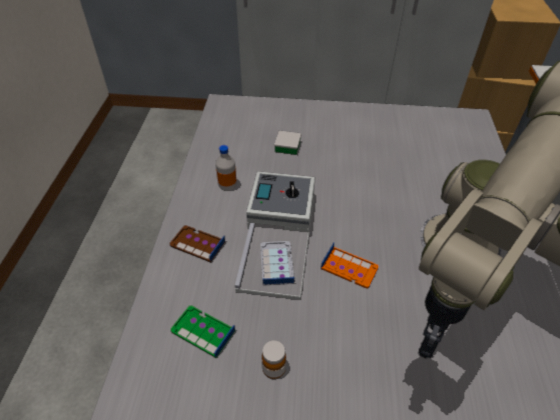

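Top: tray-shaped things are the aluminium tray with a blue flap on the platform at (226,218), and the green (150,155), brown (253,131) and orange (231,298) ones on the bench. The one on the platform fits (aluminium, blue flap at left). The knob is at (311,229). I'll confirm in a crop.

Run:
```python
from h import *
p=load('top0')['p'][172:264,182:354,::-1]
cv2.imwrite('pics/c0.png',cv2.resize(p,None,fx=4.6,fy=4.6,interpolation=cv2.INTER_CUBIC))
```

```text
(no output)
```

View pics/c0.png

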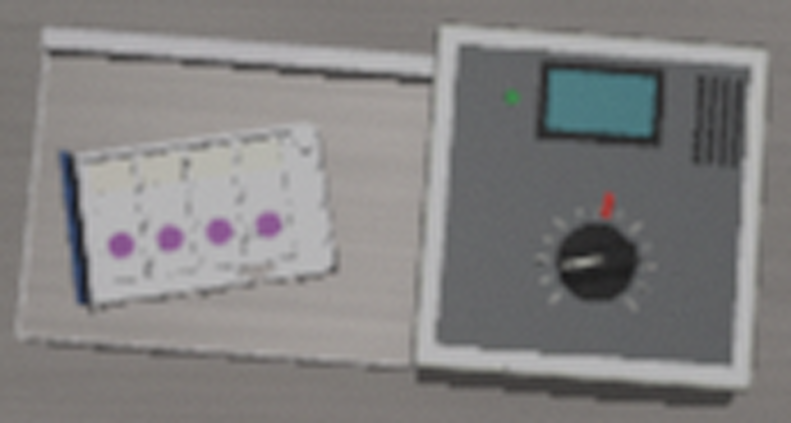

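The crop confirms it: aluminium tray, blue flap on the left (crop 75,230), nose right; knob centre at crop (598,262) with the pointer pointing left, red mark at (608,205).

```bash
cat >> h.py <<'E'
def fit2(L,W):  # rigid 2D fit local->world : returns yaw, t, residuals
    L=np.array(L,float);W=np.array(W)[:,:2];l=L-L.mean(0);w=W-W.mean(0)
    th=np.arctan2((l[:,0]*w[:,1]-l[:,1]*w[:,0]).sum(),(l*w).sum());c,s=np.cos(th),np.sin(th)
    M=np.array([[c,-s],[s,c]]);t=W.mean(0)-M@L.mean(0);return th,t,(L@M.T+t-W)
E
python3 - <<'E'
from h import *
d=load('top0'); c=lambda u,v,z:ray(d,182+(u+.5)/4.6-.5,172+(v+.5)/4.6-.5,z)
# dryer y: away from robot; handedness: x=-Y,y=+X
W=[c(442,25,.085),c(768,50,.085),c(748,388,.085),c(415,365,.085),c(18,340,.02)]
L=[(0,.07),(.19,.07),(.19,-.125),(0,-.125),(-.235,-.125)]
th,t,r=fit2(L,W);print('dryer',th,t,(r*1e3).round(1))
M=R.from_euler('z',th).as_matrix()[:2,:2]
D=lambda P:((np.array(P)[:2]-t)@M*1e3).round(1)
print('corner chk',[D(w) for w in W])
W=[c(63,152,.05),c(80,303,.05),c(318,122,.03),c(336,270,.03)]
print('tray',[D(w) for w in W])
k=c(598,262,.091);print('knob',k,D(k)); print('mark',D(c(608,205,.085)),'ptr',D(c(565,266,.123)),D(c(598,262,.123)))
E
```

```text
dryer -1.6164779492001542 [0.59725848 0.02226012] [[ 1.1  2.8]
 [ 1.9 -1.6]
 [-2.2 -2.7]
 [-1.6  1.6]
 [ 0.9 -0.2]]
corner chk [array([ 2.8, 69.1]), array([188.5,  68.1]), array([ 187.2, -122.9]), array([   1.6, -123.3]), array([-235.1, -125.9])]
tray [array([-212.4,  -15.2]), array([-194.4, -101.9]), array([-67.3,  15.5]), array([-49.7, -71.6])]
knob [ 0.53357513 -0.07402061  0.091     ] [ 99.1 -59.2]
mark [103.2 -26.5] ptr [ 78.7 -64.4] [ 96.3 -61. ]
```

>>> apply_moves(
  targets=[
    [[0,0,0],[0,0,0.17],0],
    [[0,0,0],[0,0,0.17],0],
    [[0,0,0],[0,0,0.17],0],
    [[0,0,0],[0,0,0.17],0],
    [[0,0,0],[0,0,0.17],0],
  ],
)

```text
clock: 0.72
ee_pos: [0.2148, 0.4788, 0.2309]
tool_rot: [0.0, 0.596, 0.803, -0.0]
force: [-0.1, 0.7, 0.4]
grip_width: 0.0003
grasp_force: 0.0
```

>>> apply_moves(
  targets=[
    [[0,0,0],[0,0,0.17],0],
    [[0,0,0],[0,0,0.17],0],
    [[0,0,0],[0,0,0],0],
  ],
)

```text
clock: 1.1
ee_pos: [0.2149, 0.4789, 0.231]
tool_rot: [0.0, 0.721, 0.693, -0.0]
force: [-0.9, -0.4, -0.0]
grip_width: -0.0002
grasp_force: 0.0
```

```bash
cat >> h.py <<'E'
TH=-1.6165;T0=np.array([.59726,.02226])
def st(goal=None):
    o=observe();M=rot(o['tool_rot']);c,s=np.cos(TH),np.sin(TH);D=np.array([[c,-s,0],[s,c,0],[0,0,1]])
    p=o['ee_pos']-np.r_[T0,0]
    print('t',round(o['clock'],2),'ee',o['ee_pos'].round(4),'dry mm',(D.T@p*1e3).round(1),'F dry',(D.T@o['force']).round(1),'w',round(o['grip_width'],4))
    print('q',o['qpos'].round(2),'tool in dry',(D.T@M).round(4).tolist())
    if goal is not None: print('shift',(M.T@(D@(np.array(goal)/1e3)-p+0)*1e3).round(1))
E
python3 -c "
from h import *
st((-140,-132,120))"
```

```text
t 1.1 ee [0.2149 0.4789 0.231 ] dry mm [-438.7 -402.9  231. ] F dry [ 0.5 -0.9 -0. ] w -0.0002
q [0.93 0.31 1.5  0.   1.33 0.97] tool in dry [[-1.0, -0.0062, 0.0005], [-0.0062, 1.0, -0.0003], [-0.0005, -0.0004, -1.0]]
shift [-300.3  269.   111.1]
```

>>> apply_moves(
  targets=[
    [[-50,45,0],[0,0,0],0],
    [[-50,45,0],[0,0,0],0],
    [[-50,45,0],[0,0,0],0],
    [[-50,45,0],[0,0,0],0],
    [[-50,45,0],[0,0,0],0],
  ],
)

```text
clock: 1.72
ee_pos: [0.4153, 0.2366, 0.2314]
tool_rot: [0.0, 0.72, 0.694, 0.0]
force: [2.0, 1.1, -0.6]
grip_width: 0.0001
grasp_force: 0.0
```

>>> apply_moves(
  targets=[
    [[-50,44,0],[0,0,0],0],
    [[0,0,0],[0,0,0],0],
    [[0,0,0],[0,0,0],0],
  ],
)

```text
clock: 2.1
ee_pos: [0.4534, 0.1899, 0.2311]
tool_rot: [-0.0, 0.721, 0.693, -0.0]
force: [0.4, 0.6, -0.1]
grip_width: -0.0002
grasp_force: 0.0
```

```bash
python3 -c "
from h import *
st((-140,-132,25))
d=grab('wrist','w0');print(d['eye'],d['orientation'])"
```

```text
t 2.1 ee [0.4534 0.1899 0.2311] dry mm [-160.9 -151.4  231.1] F dry [-0.6  0.4 -0.1] w -0.0002
q [0.16 0.24 1.59 0.   1.31 0.2 ] tool in dry [[-1.0, -0.0067, -0.0001], [-0.0067, 1.0, -0.0006], [0.0001, -0.0006, -1.0]]
shift [-21.1  19.4 206.1]
[0.45641369 0.26064012 0.37389592] [ 0.13953535  0.99002411 -0.01928644 -0.00319022]
```

View pics/w0.png

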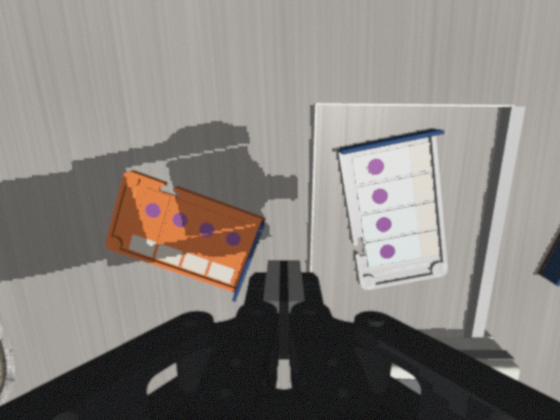

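Wrist view: platform back corner at (316,104), fence inner top edge from (503,107) to (470,335), tray with flap ends (340,150)–(443,131), nose at bottom (365,288)–(446,268).

Run:
```python
from h import *
d=load('w0'); c,s=np.cos(TH),np.sin(TH);M=np.array([[c,-s],[s,c]])
D=lambda u,v,z:((ray(d,u,v,z)[:2]-T0)@M*1e3).round(1)
print('plat',D(316,104,.02),D(309,270,.02)); print('fence in',D(503,107,.036),D(470,335,.036),'out',D(523,107,.036))
print('flap',D(338,150,.05),D(443,131,.05),'nose',D(365,288,.03),D(446,268,.03),'sideL',D(341,158,.03),D(360,280,.03))
```

```text
plat [-236.5 -121.8] [ -69.2 -123.9]
fence in [-234.8   42.5] [-2.8 47.5] out [-234.9   60.2]
flap [-197.6 -103.8] [-214.4  -13.9] nose [-53.9 -66.1] [-77.  15.] sideL [-188.1  -97.7] [-63.  -71.9]
```

>>> apply_moves(
  targets=[
    [[-11,10,50],[0,0,0],0],
    [[-10,9,50],[0,0,0],0],
    [[0,0,50],[0,0,0],0],
    [[0,0,40],[0,0,0],0],
    [[0,0,16],[0,0,0],0],
  ],
)

```text
clock: 2.78
ee_pos: [0.4703, 0.1689, 0.0238]
tool_rot: [-0.001, 0.72, 0.693, -0.001]
force: [0.0, 0.0, 0.6]
grip_width: 0.0002
grasp_force: 0.0
```

>>> apply_moves(
  targets=[
    [[0,0,0],[0,0,0],0],
    [[0,10,0],[0,0,0],0],
    [[0,8,0],[0,0,0],0],
    [[0,5,0],[0,0,0],0],
    [[0,3,0],[0,0,0],0],
  ],
)

```text
clock: 3.4
ee_pos: [0.4982, 0.1669, 0.0255]
tool_rot: [0.0, 0.721, 0.692, 0.0]
force: [0.1, 0.2, -0.1]
grip_width: -0.0
grasp_force: 0.0
```

```bash
python3 -c "
from h import *
st((-140,-132,25))"
```

```text
t 3.4 ee [0.4982 0.1669 0.0255] dry mm [-139.9 -105.6   25.5] F dry [-0.2  0.1 -0.1] w -0.0
q [ 0.1   0.57  1.71 -0.    0.86  0.14] tool in dry [[-1.0, -0.0046, -0.0], [-0.0046, 1.0, 0.0004], [0.0, 0.0004, -1.0]]
shift [  0.2 -26.4   0.5]
```

>>> apply_moves(
  targets=[
    [[0,4,0],[0,0,0],0],
    [[0,4,0],[0,0,0],0],
    [[0,4,0],[0,0,0],0],
    [[0,4,0],[0,0,0],0],
    [[0,4,0],[0,0,0],0],
  ],
)

```text
clock: 4.03
ee_pos: [0.5179, 0.1661, 0.0252]
tool_rot: [-0.0, 0.721, 0.692, -0.0]
force: [-2.2, 0.5, 0.5]
grip_width: 0.0002
grasp_force: 0.6
```

>>> apply_moves(
  targets=[
    [[0,4,0],[0,0,0],0],
    [[0,4,0],[0,0,0],0],
    [[0,4,0],[0,0,0],0],
    [[0,2,0],[0,0,0],0],
    [[0,0,0],[0,0,0],0],
  ],
)

```text
clock: 4.65
ee_pos: [0.5319, 0.1655, 0.0253]
tool_rot: [0.0, 0.721, 0.692, 0.0]
force: [-0.8, 0.4, -0.5]
grip_width: 0.0
grasp_force: 0.0
```

```bash
python3 -c "
from h import *
st()
d=grab('wrist','w1');print(d['eye'])"
```

```text
t 4.65 ee [0.5319 0.1655 0.0253] dry mm [-140.1  -71.8   25.3] F dry [-0.4 -0.8 -0.5] w 0.0
q [ 0.09  0.62  1.61 -0.    0.9   0.13] tool in dry [[-1.0, -0.0046, 0.0], [-0.0046, 1.0, 0.0004], [-0.0, 0.0004, -1.0]]
[0.53499051 0.23625044 0.16808393]
```

View pics/w1.png

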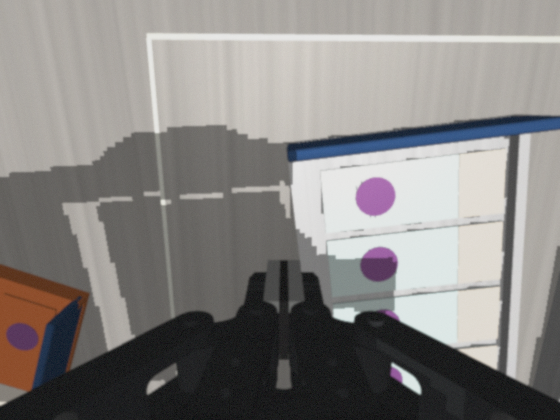

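The tray is in contact with the fingers and turning square (flap edge (289,152)→(560,118)). Carry on gently.

>>> apply_moves(
  targets=[
    [[0,3,0],[0,0,0],0],
    [[0,3,0],[0,0,0],0],
    [[0,2,0],[0,0,0],0],
    [[0,2,0],[0,0,0],0],
  ],
)

```text
clock: 5.2
ee_pos: [0.5418, 0.1652, 0.0253]
tool_rot: [-0.0, 0.721, 0.692, -0.0]
force: [-2.1, 1.6, -0.2]
grip_width: 0.0002
grasp_force: 0.7
```

>>> apply_moves(
  targets=[
    [[0,1,0],[0,0,0],0],
    [[0,1,0],[0,0,0],0],
  ],
)

```text
clock: 5.45
ee_pos: [0.5437, 0.1651, 0.0253]
tool_rot: [-0.0, 0.721, 0.692, -0.0]
force: [-0.1, 0.4, 0.4]
grip_width: 0.0002
grasp_force: 0.7
```

>>> apply_moves(
  targets=[
    [[0,1,0],[0,0,0],0],
    [[0,1,0],[0,0,0],0],
  ],
)

```text
clock: 5.7
ee_pos: [0.5458, 0.165, 0.0253]
tool_rot: [-0.0, 0.721, 0.692, 0.0]
force: [-1.5, 0.9, 0.7]
grip_width: 0.0
grasp_force: 0.6
```

>>> apply_moves(
  targets=[
    [[0,1,0],[0,0,0],0],
    [[0,1,0],[0,0,0],0],
  ],
)

```text
clock: 5.95
ee_pos: [0.5478, 0.1649, 0.0253]
tool_rot: [-0.0, 0.721, 0.692, -0.0]
force: [-0.6, 0.2, 1.1]
grip_width: -0.0001
grasp_force: 0.7
```

>>> apply_moves(
  targets=[
    [[0,1,0],[0,0,0],0],
    [[0,1,0],[0,0,0],0],
  ],
)

```text
clock: 6.2
ee_pos: [0.5498, 0.1648, 0.0253]
tool_rot: [0.0, 0.721, 0.692, -0.0]
force: [-1.2, 0.4, 0.2]
grip_width: -0.0001
grasp_force: 0.7
```

>>> apply_moves(
  targets=[
    [[0,1,0],[0,0,0],0],
    [[0,0,0],[0,0,0],0],
  ],
)

```text
clock: 6.45
ee_pos: [0.5508, 0.1647, 0.0253]
tool_rot: [0.0, 0.721, 0.692, 0.0]
force: [-1.4, 0.8, 0.6]
grip_width: -0.0001
grasp_force: 0.3
```

```bash
python3 -c "
from h import *
st()
d=grab('top','t1')
d=load('t1');p=d['p'][172:264,182:354,::-1]
cv2.imwrite('pics/c1.png',cv2.resize(p,None,fx=4.6,fy=4.6,interpolation=cv2.INTER_CUBIC))"
```

```text
t 6.45 ee [0.5508 0.1647 0.0253] dry mm [-140.2  -52.9   25.3] F dry [-0.8 -1.4  0.6] w -0.0001
q [ 0.09  0.66  1.56 -0.    0.93  0.13] tool in dry [[-1.0, -0.0047, 0.0], [-0.0047, 1.0, 0.0003], [-0.0, 0.0003, -1.0]]
```

>>> apply_moves(
  targets=[
    [[0,1,0],[0,0,0],0],
    [[0,1,0],[0,0,0],0],
  ],
)

```text
clock: 6.75
ee_pos: [0.5526, 0.1647, 0.0253]
tool_rot: [-0.0, 0.721, 0.692, -0.0]
force: [-2.0, 0.7, 0.9]
grip_width: -0.0003
grasp_force: 1.3
```

>>> apply_moves(
  targets=[
    [[0,1,0],[0,0,0],0],
    [[0,1,0],[0,0,0],0],
  ],
)

```text
clock: 7.0
ee_pos: [0.5546, 0.1648, 0.0253]
tool_rot: [-0.0, 0.721, 0.693, -0.0]
force: [-2.2, 1.7, 0.7]
grip_width: 0.0002
grasp_force: 1.3
```

```bash
python3 -c "
from h import *
st()
d=grab('side','s1')
d=load('s1');p=d['p'][160:310,220:340,::-1]
cv2.imwrite('pics/c1.png',cv2.resize(p,None,fx=4,fy=4,interpolation=cv2.INTER_CUBIC))"
```

```text
t 7.0 ee [0.5546 0.1648 0.0253] dry mm [-140.4  -49.1   25.3] F dry [-1.6 -2.3  0.7] w 0.0002
q [0.09 0.66 1.54 0.   0.94 0.13] tool in dry [[-1.0, -0.0048, -0.0002], [-0.0048, 1.0, -0.0004], [0.0002, -0.0004, -1.0]]
```

View pics/c1.png

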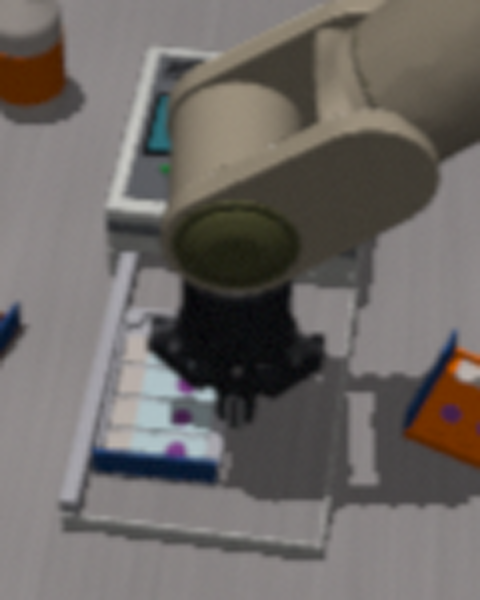

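The tray is nearly at the fence: nose corner at crop (135,318), flap corner (95,455) a few mm off. Continue.

>>> apply_moves(
  targets=[
    [[0,1,0],[0,0,0],0],
    [[0,0,0],[0,0,0],0],
  ],
)

```text
clock: 7.3
ee_pos: [0.5558, 0.1645, 0.0253]
tool_rot: [0.0, 0.721, 0.692, 0.0]
force: [-1.8, 1.6, 0.5]
grip_width: 0.0004
grasp_force: 0.8
```

>>> apply_moves(
  targets=[
    [[0,1,0],[0,0,0],0],
    [[0,0,0],[0,0,0],0],
  ],
)

```text
clock: 7.55
ee_pos: [0.5566, 0.1646, 0.0252]
tool_rot: [-0.0, 0.721, 0.692, -0.0]
force: [-2.9, 1.9, 1.7]
grip_width: -0.0004
grasp_force: 1.6
```

>>> apply_moves(
  targets=[
    [[0,1,0],[0,0,0],0],
    [[0,0,0],[0,0,0],0],
  ],
)

```text
clock: 7.8
ee_pos: [0.5568, 0.1646, 0.0252]
tool_rot: [-0.001, 0.721, 0.692, -0.001]
force: [-6.7, 2.0, 4.8]
grip_width: 0.0001
grasp_force: 3.6
```

```bash
python3 -c "
from h import *
st()"
```

```text
t 7.8 ee [0.5568 0.1646 0.0252] dry mm [-140.4  -46.9   25.2] F dry [-1.7 -6.8  4.8] w 0.0001
q [0.09 0.67 1.53 0.   0.94 0.13] tool in dry [[-1.0, -0.0048, 0.0001], [-0.0048, 1.0, -0.0024], [-0.0001, -0.0024, -1.0]]
```

Seated on the fence (force stepped to 7 N with no more travel). Back off and go round behind the flap, fingers part open for a two-point push.

>>> apply_moves(
  targets=[
    [[0,-15,0],[0,0,0],0],
    [[0,-5,-35],[0,0,0],0],
    [[20,0,-45],[0,0,0],0.4],
    [[40,27,0],[0,0,0],0.4],
    [[42,40,0],[0,0,0],0.4],
  ],
)

```text
clock: 8.43
ee_pos: [0.6104, 0.2653, 0.1068]
tool_rot: [0.001, 0.722, 0.692, 0.001]
force: [0.1, -0.1, 0.3]
grip_width: 0.0345
grasp_force: 0.0
```

>>> apply_moves(
  targets=[
    [[0,0,0],[0,0,0],0.4],
    [[0,0,0],[0,0,0],0.4],
  ],
)

```text
clock: 8.68
ee_pos: [0.6087, 0.2639, 0.105]
tool_rot: [0.0, 0.721, 0.692, -0.0]
force: [0.1, -0.0, -1.1]
grip_width: 0.034
grasp_force: 0.0
```

Run:
```python
from h import *
st((-242,0,25))
a=grab('top','t2')
d=load('t2');p=d['p'][172:264,182:354,::-1]
b=load('side0') ; grab('side','s2');q=load('s2')['p'][160:310,220:340,::-1]
A=cv2.resize(p,None,fx=4.2,fy=4.2,interpolation=cv2.INTER_CUBIC);q=cv2.resize(q[::1],(160,200))
cv2.imwrite('pics/c2.png',np.vstack([A,cv2.resize(load('s2')['p'][200:300,220:340,::-1],(A.shape[1]//4*1,150)).repeat(1,0) if 0 else cv2.copyMakeBorder(q,0,0,0,A.shape[1]-160,cv2.BORDER_CONSTANT)]))
```

```text
t 8.68 ee [0.6087 0.2639 0.105 ] dry mm [-241.9    0.4  105. ] F dry [ 0.   0.1 -1.1] w 0.034
q [ 0.23  0.73  1.18 -0.    1.23  0.27] tool in dry [[-1.0, -0.0046, 0.0006], [-0.0046, 1.0, -0.0001], [-0.0006, -0.0001, -1.0]]
shift [ 0.1 -0.4 80. ]
```

View pics/c2.png

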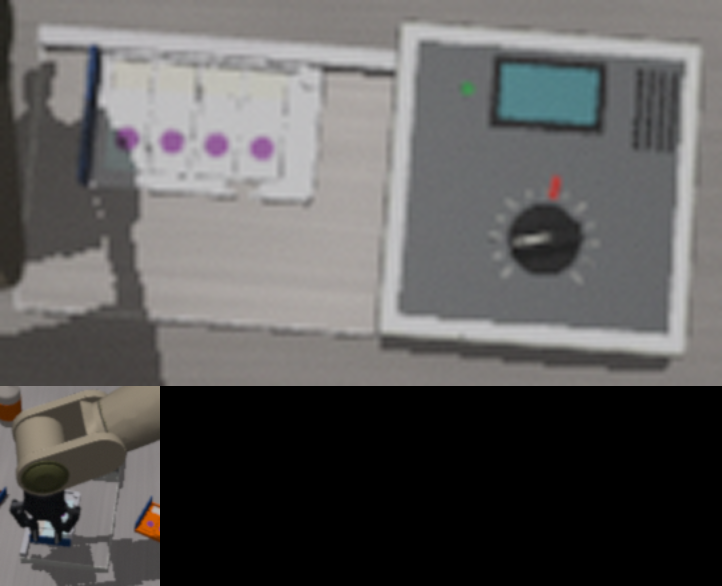

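The tray now lies flush on the fence; flap from crop (92,47) to (80,183), nose at (318,130).

Run:
```python
from h import *
d=load('t2'); c,s=np.cos(TH),np.sin(TH);M=np.array([[c,-s],[s,c]])
D=lambda u,v,z:((ray(d,182+(u+.5)/4.2-.5,172+(v+.5)/4.2-.5,z)[:2]-T0)@M*1e3).round(1)
print('fence',D(40,47,.036),D(397,71,.036),'flap',D(90,47,.05),D(79,183,.05),'nose',D(322,68,.03),D(311,203,.03),'face',D(380,340,.085),D(403,25,.085))
```

```text
fence [-232.5   45.1] [ 0.3 46.1] flap [-197.2   45.3] [-196.1  -42.5] nose [-48.9  45.5] [-49.2 -43.3] face [   2.6 -127.3] [ 2.6 67.6]
```

>>> apply_moves(
  targets=[
    [[0,0,40],[0,0,0],0.4],
    [[0,0,38],[0,0,0],0.4],
    [[0,0,0],[0,0,0],0.4],
    [[-10,0,0],[0,0,0],0.4],
    [[-10,0,0],[0,0,0],0.4],
  ],
)

```text
clock: 9.4
ee_pos: [0.6089, 0.2437, 0.0294]
tool_rot: [0.001, 0.722, 0.692, 0.001]
force: [-0.0, 0.8, 0.2]
grip_width: 0.0342
grasp_force: 0.0
```

>>> apply_moves(
  targets=[
    [[-4,0,0],[0,0,0],0.4],
    [[-4,0,0],[0,0,0],0.4],
    [[-3,0,0],[0,0,0],0.4],
    [[-3,0,0],[0,0,0],0.4],
    [[-3,0,0],[0,0,0],0.4],
  ],
)

```text
clock: 10.02
ee_pos: [0.6072, 0.2277, 0.0273]
tool_rot: [-0.0, 0.721, 0.693, 0.0]
force: [-0.6, 2.1, 0.2]
grip_width: 0.0341
grasp_force: 0.9
```

>>> apply_moves(
  targets=[
    [[-4,0,0],[0,0,0],0.4],
    [[-4,0,0],[0,0,0],0.4],
    [[-4,0,0],[0,0,0],0.4],
    [[-4,0,0],[0,0,0],0.4],
    [[-4,0,0],[0,0,0],0.4],
  ],
)

```text
clock: 10.65
ee_pos: [0.6063, 0.2074, 0.0273]
tool_rot: [-0.0, 0.721, 0.692, -0.0]
force: [-1.6, 2.4, 1.2]
grip_width: 0.0338
grasp_force: 1.5
```

```bash
python3 -c "
from h import *
st()"
```

```text
t 10.65 ee [0.6063 0.2074 0.0273] dry mm [-185.3    0.6   27.3] F dry [-2.3 -1.7  1.2] w 0.0338
q [0.15 0.77 1.33 0.   1.05 0.19] tool in dry [[-1.0, -0.0047, -0.0002], [-0.0047, 1.0, -0.0003], [0.0002, -0.0003, -1.0]]
```

>>> apply_moves(
  targets=[
    [[-4,0,0],[0,0,0],0.4],
    [[-4,0,0],[0,0,0],0.4],
    [[-4,0,0],[0,0,0],0.4],
    [[-4,0,0],[0,0,0],0.4],
    [[-4,0,0],[0,0,0],0.4],
  ],
)

```text
clock: 11.28
ee_pos: [0.6056, 0.1872, 0.0272]
tool_rot: [-0.0, 0.721, 0.692, -0.0]
force: [-2.2, 4.4, 2.3]
grip_width: 0.0341
grasp_force: 1.5
```

>>> apply_moves(
  targets=[
    [[-3,0,0],[0,0,0],0.4],
    [[-3,0,0],[0,0,0],0.4],
    [[-3,0,0],[0,0,0],0.4],
    [[-3,0,0],[0,0,0],0.4],
    [[-3,0,0],[0,0,0],0.4],
  ],
)

```text
clock: 11.9
ee_pos: [0.605, 0.1723, 0.0272]
tool_rot: [-0.0, 0.721, 0.692, -0.0]
force: [-1.5, 2.8, -0.1]
grip_width: 0.0338
grasp_force: 1.2
```

```bash
python3 -c "
from h import *
st()
grab('wrist','w2')"
```

```text
t 11.9 ee [0.605  0.1723 0.0272] dry mm [-150.3    0.9   27.2] F dry [-2.7 -1.7 -0.1] w 0.0338
q [ 0.09  0.75  1.37 -0.    1.02  0.13] tool in dry [[-1.0, -0.0048, 0.0001], [-0.0048, 1.0, -0.0002], [-0.0001, -0.0002, -1.0]]
```

View pics/w2.png

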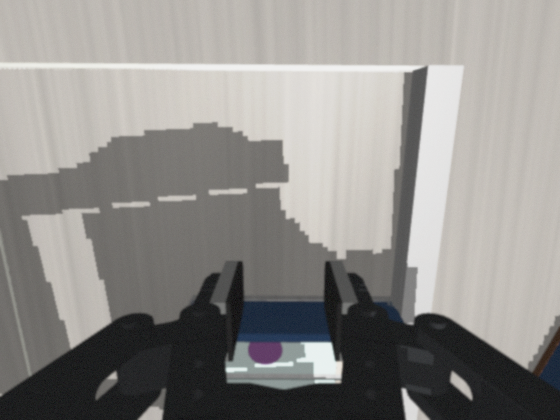

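The wrist view shows the flap (y≈320) square against both fingers, tray along the fence. Continue.

>>> apply_moves(
  targets=[
    [[-3,0,0],[0,0,0],0.4],
    [[-3,0,0],[0,0,0],0.4],
    [[-3,0,0],[0,0,0],0.4],
    [[-3,0,0],[0,0,0],0.4],
  ],
)

```text
clock: 12.45
ee_pos: [0.6046, 0.1603, 0.0273]
tool_rot: [0.0, 0.721, 0.692, -0.0]
force: [-1.3, 1.8, -0.7]
grip_width: 0.0345
grasp_force: 0.7
```

>>> apply_moves(
  targets=[
    [[-3,0,0],[0,0,0],0.4],
    [[-3,0,0],[0,0,0],0.4],
    [[-3,0,0],[0,0,0],0.4],
    [[-3,0,0],[0,0,0],0.4],
  ],
)

```text
clock: 12.95
ee_pos: [0.6041, 0.1484, 0.0273]
tool_rot: [-0.0, 0.721, 0.692, 0.0]
force: [-1.8, 1.9, -0.1]
grip_width: 0.0341
grasp_force: 0.8
```

>>> apply_moves(
  targets=[
    [[-3,0,0],[0,0,0],0.4],
    [[-3,0,0],[0,0,0],0.4],
    [[-3,0,0],[0,0,0],0.4],
    [[-3,0,0],[0,0,0],0.4],
  ],
)

```text
clock: 13.45
ee_pos: [0.6035, 0.1364, 0.0273]
tool_rot: [-0.0, 0.721, 0.692, -0.0]
force: [-1.8, 2.6, 0.3]
grip_width: 0.0342
grasp_force: 1.0
```

>>> apply_moves(
  targets=[
    [[-3,0,0],[0,0,0],0.4],
    [[-3,0,0],[0,0,0],0.4],
    [[-3,0,0],[0,0,0],0.4],
    [[-3,0,0],[0,0,0],0.4],
  ],
)

```text
clock: 13.95
ee_pos: [0.603, 0.1244, 0.0273]
tool_rot: [-0.0, 0.721, 0.692, 0.0]
force: [-1.6, 2.7, 0.2]
grip_width: 0.0341
grasp_force: 1.2
```

>>> apply_moves(
  targets=[
    [[-1.5,0,0],[0,0,0],0.4],
    [[-1.5,0,0],[0,0,0],0.4],
  ],
)

```text
clock: 14.2
ee_pos: [0.603, 0.1215, 0.0273]
tool_rot: [0.0, 0.721, 0.692, 0.0]
force: [-0.9, 1.6, 0.4]
grip_width: 0.0343
grasp_force: 1.0
```

>>> apply_moves(
  targets=[
    [[-1.5,0,0],[0,0,0],0.4],
    [[-1.5,0,0],[0,0,0],0.4],
  ],
)

```text
clock: 14.45
ee_pos: [0.6029, 0.1185, 0.0273]
tool_rot: [0.0, 0.721, 0.692, 0.0]
force: [-0.9, 1.8, 0.3]
grip_width: 0.0341
grasp_force: 0.9
```

>>> apply_moves(
  targets=[
    [[-1.5,0,0],[0,0,0],0.4],
    [[-1.5,0,0],[0,0,0],0.4],
  ],
)

```text
clock: 14.7
ee_pos: [0.6028, 0.1155, 0.0273]
tool_rot: [0.0, 0.721, 0.692, 0.0]
force: [-0.8, 2.3, 0.2]
grip_width: 0.0343
grasp_force: 1.0
```

>>> apply_moves(
  targets=[
    [[-1.5,0,0],[0,0,0],0.4],
    [[-1.5,0,0],[0,0,0],0.4],
  ],
)

```text
clock: 14.95
ee_pos: [0.6026, 0.1125, 0.0273]
tool_rot: [-0.0, 0.721, 0.692, 0.0]
force: [-0.6, 2.0, 0.2]
grip_width: 0.0342
grasp_force: 1.0
```

>>> apply_moves(
  targets=[
    [[-1.5,0,0],[0,0,0],0.4],
    [[-1.5,0,0],[0,0,0],0.4],
  ],
)

```text
clock: 15.2
ee_pos: [0.6025, 0.1095, 0.0273]
tool_rot: [-0.0, 0.721, 0.692, 0.0]
force: [-0.5, 3.2, 0.6]
grip_width: 0.0342
grasp_force: 1.1
```

>>> apply_moves(
  targets=[
    [[-1.5,0,0],[0,0,0],0.4],
    [[-1.5,0,0],[0,0,0],0.4],
  ],
)

```text
clock: 15.45
ee_pos: [0.6023, 0.1065, 0.0273]
tool_rot: [-0.0, 0.721, 0.692, -0.0]
force: [-1.8, 3.5, 1.0]
grip_width: 0.0339
grasp_force: 1.3
```

>>> apply_moves(
  targets=[
    [[-1.5,0,0],[0,0,0],0.4],
    [[-1.5,0,0],[0,0,0],0.4],
  ],
)

```text
clock: 15.7
ee_pos: [0.6022, 0.1036, 0.0273]
tool_rot: [-0.0, 0.721, 0.692, -0.0]
force: [-2.4, 4.2, 1.6]
grip_width: 0.034
grasp_force: 1.4
```

>>> apply_moves(
  targets=[
    [[-1.5,0,0],[0,0,0],0.4],
    [[-1.5,0,0],[0,0,0],0.4],
  ],
)

```text
clock: 15.95
ee_pos: [0.602, 0.1012, 0.0273]
tool_rot: [-0.0, 0.722, 0.692, 0.0]
force: [-1.2, 8.3, 1.1]
grip_width: 0.0341
grasp_force: 4.4
```

>>> apply_moves(
  targets=[
    [[-1.5,0,0],[0,0,0],0.4],
    [[-1.5,0,0],[0,0,0],0.4],
  ],
)

```text
clock: 16.2
ee_pos: [0.6019, 0.0988, 0.0273]
tool_rot: [-0.001, 0.722, 0.692, 0.001]
force: [-1.7, 9.1, 0.6]
grip_width: 0.0341
grasp_force: 5.0
```

Catch met (TCP y ≈ 0.102, force rising to 9 N). Home expected around y ≈ 0.056.

>>> apply_moves(
  targets=[
    [[-1,0,0],[0,0,0],0.4],
    [[-1,0,0],[0,0,0],0.4],
  ],
)

```text
clock: 16.45
ee_pos: [0.6018, 0.0968, 0.0273]
tool_rot: [-0.001, 0.722, 0.692, 0.001]
force: [-1.7, 10.2, 2.4]
grip_width: 0.0341
grasp_force: 4.9
```

>>> apply_moves(
  targets=[
    [[-1,0,0],[0,0,0],0.4],
    [[-1,0,0],[0,0,0],0.4],
  ],
)

```text
clock: 16.7
ee_pos: [0.6016, 0.0948, 0.0273]
tool_rot: [-0.001, 0.722, 0.692, 0.001]
force: [-2.3, 9.1, 1.1]
grip_width: 0.0341
grasp_force: 4.7
```

>>> apply_moves(
  targets=[
    [[-1,0,0],[0,0,0],0.4],
    [[-1,0,0],[0,0,0],0.4],
  ],
)

```text
clock: 16.95
ee_pos: [0.6015, 0.0927, 0.0273]
tool_rot: [-0.001, 0.722, 0.692, 0.001]
force: [-1.8, 9.6, 2.6]
grip_width: 0.0339
grasp_force: 4.7
```

>>> apply_moves(
  targets=[
    [[-1,0,0],[0,0,0],0.4],
    [[-1,0,0],[0,0,0],0.4],
  ],
)

```text
clock: 17.2
ee_pos: [0.6015, 0.0908, 0.0273]
tool_rot: [-0.001, 0.722, 0.692, 0.001]
force: [-1.8, 10.1, 2.1]
grip_width: 0.0343
grasp_force: 4.7
```

>>> apply_moves(
  targets=[
    [[-2,0,0],[0,0,0],0.4],
    [[-2,0,0],[0,0,0],0.4],
    [[-2,0,0],[0,0,0],0.4],
  ],
)

```text
clock: 17.58
ee_pos: [0.6012, 0.0847, 0.0273]
tool_rot: [-0.001, 0.722, 0.692, 0.001]
force: [-2.0, 9.2, 1.5]
grip_width: 0.0343
grasp_force: 4.7
```

>>> apply_moves(
  targets=[
    [[-2,0,0],[0,0,0],0.4],
    [[-2,0,0],[0,0,0],0.4],
    [[-2,0,0],[0,0,0],0.4],
  ],
)

```text
clock: 17.95
ee_pos: [0.601, 0.0787, 0.0273]
tool_rot: [-0.001, 0.722, 0.692, 0.001]
force: [-1.2, 10.0, 2.2]
grip_width: 0.0344
grasp_force: 4.7
```

>>> apply_moves(
  targets=[
    [[-2,0,0],[0,0,0],0.4],
    [[-2,0,0],[0,0,0],0.4],
    [[-2,0,0],[0,0,0],0.4],
  ],
)

```text
clock: 18.32
ee_pos: [0.6007, 0.0728, 0.0273]
tool_rot: [-0.001, 0.722, 0.692, 0.001]
force: [-1.8, 10.4, 1.8]
grip_width: 0.0336
grasp_force: 4.8
```

```bash
python3 -c "
from h import *
st()"
```

```text
t 18.32 ee [0.6007 0.0728 0.0273] dry mm [-50.6   1.1  27.3] F dry [-10.3  -2.3   1.8] w 0.0336
q [-0.07  0.71  1.45  0.    0.98 -0.03] tool in dry [[-1.0, -0.0044, -0.0019], [-0.0044, 1.0, -0.0005], [0.0019, -0.0005, -1.0]]
```

>>> apply_moves(
  targets=[
    [[-1.5,0,0],[0,0,0],0.4],
    [[-1.5,0,0],[0,0,0],0.4],
    [[-1.5,0,0],[0,0,0],0.4],
    [[-1.5,0,0],[0,0,0],0.4],
  ],
)

```text
clock: 18.82
ee_pos: [0.6004, 0.0668, 0.0273]
tool_rot: [-0.001, 0.722, 0.692, 0.001]
force: [-2.1, 10.0, 2.1]
grip_width: 0.0342
grasp_force: 4.8
```

>>> apply_moves(
  targets=[
    [[-1,0,0],[0,0,0],0.4],
    [[-1,0,0],[0,0,0],0.4],
  ],
)

```text
clock: 19.08
ee_pos: [0.6003, 0.0648, 0.0273]
tool_rot: [-0.001, 0.722, 0.692, 0.001]
force: [-2.0, 9.5, 1.8]
grip_width: 0.0342
grasp_force: 4.8
```

>>> apply_moves(
  targets=[
    [[-1,0,0],[0,0,0],0.4],
    [[-1,0,0],[0,0,0],0.4],
  ],
)

```text
clock: 19.32
ee_pos: [0.6002, 0.0628, 0.0273]
tool_rot: [-0.001, 0.722, 0.692, 0.0]
force: [-1.6, 9.3, 2.4]
grip_width: 0.0343
grasp_force: 4.6
```

>>> apply_moves(
  targets=[
    [[-1,0,0],[0,0,0],0.4],
  ],
)

```text
clock: 19.45
ee_pos: [0.6002, 0.0617, 0.0273]
tool_rot: [-0.001, 0.722, 0.692, 0.0]
force: [-2.3, 8.6, 2.8]
grip_width: 0.0341
grasp_force: 4.3
```

>>> apply_moves(
  targets=[
    [[-1,0,0],[0,0,0],0.4],
  ],
)

```text
clock: 19.58
ee_pos: [0.6001, 0.0606, 0.0273]
tool_rot: [-0.001, 0.721, 0.692, 0.0]
force: [-2.0, 6.5, 1.5]
grip_width: 0.0341
grasp_force: 3.8
```

>>> apply_moves(
  targets=[
    [[-0.5,0,0],[0,0,0],0.4],
  ],
)

```text
clock: 19.7
ee_pos: [0.6001, 0.0599, 0.0273]
tool_rot: [-0.001, 0.721, 0.692, 0.0]
force: [-3.3, 7.1, 2.3]
grip_width: 0.0341
grasp_force: 3.5
```

>>> apply_moves(
  targets=[
    [[-0.5,0,0],[0,0,0],0.4],
  ],
)

```text
clock: 19.82
ee_pos: [0.6001, 0.0593, 0.0273]
tool_rot: [-0.001, 0.721, 0.692, 0.0]
force: [-2.7, 7.3, 2.4]
grip_width: 0.0342
grasp_force: 3.3
```

>>> apply_moves(
  targets=[
    [[-0.5,0,0],[0,0,0],0.4],
  ],
)

```text
clock: 19.95
ee_pos: [0.6, 0.0588, 0.0273]
tool_rot: [-0.001, 0.721, 0.692, 0.0]
force: [-2.3, 6.2, 1.6]
grip_width: 0.0343
grasp_force: 3.0
```

>>> apply_moves(
  targets=[
    [[-0.5,0,0],[0,0,0],0.4],
  ],
)

```text
clock: 20.08
ee_pos: [0.6001, 0.0579, 0.0273]
tool_rot: [-0.0, 0.721, 0.693, -0.0]
force: [-0.2, 1.5, 0.7]
grip_width: 0.0341
grasp_force: 1.3
```

>>> apply_moves(
  targets=[
    [[-0.5,0,0],[0,0,0],0.4],
  ],
)

```text
clock: 20.2
ee_pos: [0.6003, 0.057, 0.0273]
tool_rot: [0.0, 0.721, 0.693, -0.0]
force: [-2.1, 2.4, 1.3]
grip_width: 0.034
grasp_force: 1.2
```

>>> apply_moves(
  targets=[
    [[-0.5,0,0],[0,0,0],0.4],
  ],
)

```text
clock: 20.32
ee_pos: [0.6003, 0.0568, 0.0273]
tool_rot: [-0.0, 0.722, 0.692, 0.0]
force: [-1.2, 5.8, 0.5]
grip_width: 0.0343
grasp_force: 3.2
```

Click felt at y≈0.058 (6 N → 1.5 N); force now rising on the hard stop at 0.0568.

>>> apply_moves(
  targets=[
    [[-0.5,0,0],[0,0,0],0.4],
  ],
)

```text
clock: 20.45
ee_pos: [0.6003, 0.0568, 0.0273]
tool_rot: [-0.0, 0.722, 0.692, 0.001]
force: [-1.5, 9.3, 1.1]
grip_width: 0.0345
grasp_force: 4.4
```

>>> apply_moves(
  targets=[
    [[-0.5,0,0],[0,0,0],0.4],
  ],
)

```text
clock: 20.58
ee_pos: [0.6003, 0.0568, 0.0273]
tool_rot: [-0.001, 0.722, 0.692, 0.001]
force: [-0.3, 10.4, 0.6]
grip_width: 0.034
grasp_force: 5.7
```

>>> apply_moves(
  targets=[
    [[-0.3,0,0],[0,0,0],0.4],
  ],
)

```text
clock: 20.7
ee_pos: [0.6002, 0.0568, 0.0273]
tool_rot: [-0.001, 0.722, 0.692, 0.001]
force: [-1.7, 12.3, 0.9]
grip_width: 0.0341
grasp_force: 6.1
```

Firm at the end stop. Back off, lift, and view the knob with the wrist camera.

>>> apply_moves(
  targets=[
    [[2,0,0],[0,0,0],0.4],
    [[23,0,0],[0,0,0],0.4],
    [[0,0,-60],[0,0,0],0.6],
    [[0,0,-60],[0,0,0],0.6],
    [[-20,-10,-60],[0,0,0],0.6],
  ],
)

```text
clock: 21.32
ee_pos: [0.5909, 0.061, 0.208]
tool_rot: [0.001, 0.721, 0.693, 0.0]
force: [-0.2, -0.0, 0.0]
grip_width: 0.0511
grasp_force: 0.0
```

>>> apply_moves(
  targets=[
    [[-50,-15,-15],[0,0,0],0.6],
    [[-50,-15,0],[0,0,0],0.6],
    [[-50,-10,0],[0,0,0],0.6],
    [[-40,-10,0],[0,0,0],0.6],
    [[0,0,0],[0,0,0],0.6],
  ],
)

```text
clock: 21.95
ee_pos: [0.5324, -0.1295, 0.221]
tool_rot: [0.001, 0.723, 0.691, -0.0]
force: [-0.2, 0.6, 0.0]
grip_width: 0.0514
grasp_force: 0.0
```

>>> apply_moves(
  targets=[
    [[0,0,0],[0,0,0],0.6],
  ],
)

```text
clock: 22.08
ee_pos: [0.5331, -0.1265, 0.221]
tool_rot: [0.0, 0.722, 0.692, -0.0]
force: [-0.1, 0.1, 0.5]
grip_width: 0.0513
grasp_force: 0.0
```

```bash
python3 -c "
from h import *
st()
grab('wrist','w3');grab('top','t3');grab('side','s3')"
```

```text
t 22.07 ee [ 0.5331 -0.1265  0.221 ] dry mm [151.6 -57.3 221. ] F dry [-0.1 -0.1  0.5] w 0.0513
q [-0.45  0.37  1.44 -0.    1.33 -0.41] tool in dry [[-1.0, -0.0045, 0.0005], [-0.0045, 1.0, 0.0004], [-0.0005, 0.0004, -1.0]]
```

View pics/w3.png

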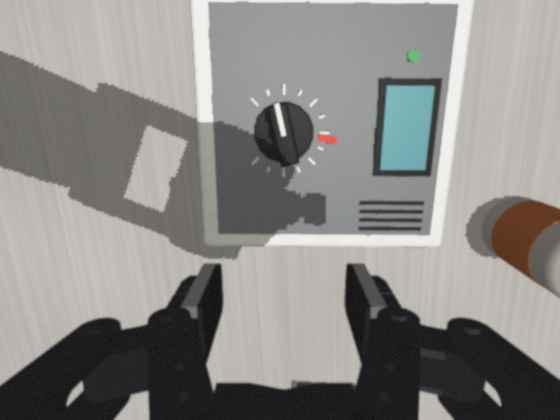

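Wrist view: knob at (284,132), white pointer line (276,105)–(284,135) pointing up-left, red mark (318–337,139).

Run:
```python
from h import *
d=load('w3');p=d['p'].astype(int);c,s=np.cos(TH),np.sin(TH);M=np.array([[c,-s],[s,c]])
D=lambda u,v,z:((ray(d,u,v,z)[:2]-T0)@M*1e3).round(1)
v,u=np.mgrid[:420,:560]
rr=np.hypot(u-284,v-132)
red=(p[...,0]>150)&(p[...,1]<90)&(rr<70); ru,rv=u[red].mean(),v[red].mean();print('red',ru,rv,D(ru,rv,.085))
wh=(p.min(2)>150)&(rr>32)&(rr<52)&(v<175)
n,l,stt,ce=cv2.connectedComponentsWithStats(wh.astype(np.uint8))
T=[D(*ce[i],.085) for i in range(1,n) if stt[i,4]>3];print([ (ce[i].round(1).tolist(),int(stt[i,4])) for i in range(1,n)])
T=np.array(T);A=np.c_[2*T,np.ones(len(T))];x=np.linalg.lstsq(A,(T**2).sum(1),rcond=None)[0];print('ctr',x[:2],'r',np.sqrt(x[2]+x[0]**2+x[1]**2))
ln=(p.min(2)>130)&(rr<32);P=np.c_[u[ln],v[ln]].astype(np.float32);print(len(P),P.min(0),P.max(0))
vx,vy,a,b=cv2.fitLine(P,cv2.DIST_L2,0,.01,.01).ravel()
for z in(.117,.123): 
  q=D(a,b,z);w=D(a-10*vx*np.sign(vy),b-10*abs(vy),z)-q;print('line mid',q,'dir deg',np.degrees(np.arctan2(w[1],w[0])))
r=D(ru,rv,.085)-x[:2];print('mark ang',np.degrees(np.arctan2(r[1],r[0])), np.hypot(*r),'expected',225-np.degrees(2.5))
for (uu,vv) in T: print(np.degrees(np.arctan2(vv-x[1],uu-x[0])).round(1),end=' ')
```

```text
red nan nan [nan nan]
[([293.9, 111.3], 2813), ([234.0, 118.5], 2), ([234.0, 121.0], 1), ([251.0, 131.0], 1), ([303.0, 159.0], 1), ([302.5, 161.0], 2), ([298.4, 169.5], 44), ([308.0, 164.0], 1), ([324.0, 165.0], 1), ([308.0, 166.0], 1), ([316.0, 167.0], 1), ([306.0, 168.0], 1), ([311.0, 169.0], 1), ([318.0, 169.0], 1), ([309.0, 171.0], 1), ([304.5, 173.5], 2), ([314.0, 173.0], 1)]
ctr [93.75019855 62.24781597] r 112.53186458227486
373 [253. 101.] [315. 159.]
line mid [ 89.3 -53.3] dir deg -128.10757687751487
line mid [ 89.1 -53.4] dir deg -127.95423087513245
mark ang nan nan expected 81.76055121729419
-95.8 -73.8 <stdin>:6: RuntimeWarning: Mean of empty slice.
  ret = ret.dtype.type(ret / rcount)
```

```bash
cat > knob.py <<'E'
from h import *
import sys
def knob(f,uc,vc):
    d=load(f);p=d['p'].astype(int);c,s=np.cos(TH),np.sin(TH);M=np.array([[c,-s],[s,c]])
    D=lambda u,v,z:((ray(d,u,v,z)[:2]-T0)@M*1e3)
    v,u=np.mgrid[:420,:560];rr=np.hypot(u-uc,v-vc)
    red=(p[...,0]-p[...,1]>60)&(rr<60)&(rr>25);ru,rv=u[red].mean(),v[red].mean()
    wh=(p.min(2)>185)&(rr>32)&(rr<48);n,l,stt,ce=cv2.connectedComponentsWithStats(wh.astype(np.uint8))
    T=np.array([D(*ce[i],.085) for i in range(1,n) if 3<stt[i,4]<60])
    A=np.c_[2*T,np.ones(len(T))];x=np.linalg.lstsq(A,(T**2).sum(1),rcond=None)[0]
    dg=lambda w:np.degrees(np.arctan2(w[1],w[0])).round(1)
    print('ticks',len(T),'ctr',x[:2].round(1),'r',np.sqrt(x[2]+x[0]**2+x[1]**2).round(1),[dg(t-x[:2]) for t in T])
    m=D(ru,rv,.085);print('red',ru,rv,m.round(1),'ang',dg(m-x[:2]),np.hypot(*(m-x[:2])))
    # skirt+bar dark blob
    dk=((p.max(2)<60)&(rr<33)).astype(np.uint8);cn=max(cv2.findContours(dk,0,2)[0],key=cv2.contourArea);e=cv2.minEnclosingCircle(cn);print('dark',e,D(*e[0],.091).round(1))
    n,l,stt,ce=cv2.connectedComponentsWithStats(((p.min(2)>130)&(rr<30)).astype(np.uint8));i=1+np.argmax(stt[1:,4]);
    P=np.c_[u[l==i],v[l==i]].astype(np.float32);vx,vy,a,b=cv2.fitLine(P,cv2.DIST_L2,0,.01,.01).ravel()
    q=D(a,b,.123);w=D(a+10*vx,b+10*vy,.123)-q
    if w@(q-x[:2])<0:w=-w
    print('line n',len(P),P.min(0),P.max(0),'mid',q.round(1),'ang',dg(w),'from ctr',dg(q-x[:2]))
knob(sys.argv[1],float(sys.argv[2]),float(sys.argv[3]))
E
python3 knob.py w3 284 132
```

```text
ticks 10 ctr [ 97.1 -57.3] r 30.1 [np.float64(179.5), np.float64(-157.6), np.float64(157.3), np.float64(-135.0), np.float64(134.5), np.float64(111.9), np.float64(89.3), np.float64(67.1), np.float64(44.7), np.float64(22.1)]
red 327.34965034965035 138.8041958041958 [102.  -24.5] ang 81.4 33.25536975431492
dark ((283.25634765625, 133.8766326904297), 31.102855682373047) [ 98.2 -57.5]
line n 208 [274. 103.] [286. 136.] mid [ 87.1 -59.7] ang -167.1 from ctr -166.7
```

Knob axis at dryer (97.3, −57.3), pointer at 193° (0.55 rad); it needs a clockwise turn of 1.95 rad. Align and grip.

>>> apply_moves(
  targets=[
    [[40,0,0],[0,0,0],0.6],
    [[14.3,0.2,0],[0,0,0],0.6],
    [[0,0,0],[0,0,-0.112],0.6],
    [[0,0,0],[0,0,-0.111],0.6],
    [[0,0,40],[0,0,0],0.6],
  ],
)

```text
clock: 22.85
ee_pos: [0.537, -0.0727, 0.1827]
tool_rot: [0.003, 0.639, 0.769, 0.001]
force: [0.3, 0.5, -1.6]
grip_width: 0.0513
grasp_force: 0.0
```

>>> apply_moves(
  targets=[
    [[0,0,30],[0,0,0],0.6],
    [[0,0,0],[0,0,0],0.6],
    [[0,0,0],[0,0,0],0.6],
  ],
)

```text
clock: 23.22
ee_pos: [0.5361, -0.0725, 0.1522]
tool_rot: [0.001, 0.64, 0.769, 0.0]
force: [-0.8, 0.6, 0.7]
grip_width: 0.051
grasp_force: 0.0
```

```bash
python3 -c "
from h import *
st((97.3,-57.3,96))"
```

```text
t 23.23 ee [ 0.5361 -0.0725  0.1522] dry mm [ 97.5 -56.8 152.2] F dry [-0.6 -0.9  0.7] w 0.051
q [-0.35  0.42  1.56 -0.    1.16 -0.53] tool in dry [[-0.9741, -0.2261, 0.0008], [-0.2261, 0.9741, 0.002], [-0.0012, 0.0017, -1.0]]
shift [ 0.3 -0.6 56.2]
```

>>> apply_moves(
  targets=[
    [[0,-0.5,30],[0,0,0],0.6],
    [[0,0,18],[0,0,0],0.6],
    [[0,0,8],[0,0,0],0.6],
    [[0,0,0],[0,0,0],0.6],
  ],
)

```text
clock: 23.72
ee_pos: [0.5353, -0.0726, 0.0956]
tool_rot: [0.0, 0.64, 0.768, 0.0]
force: [0.6, -0.5, -0.1]
grip_width: 0.0516
grasp_force: 0.0
```

>>> apply_moves(
  targets=[
    [[0,0,0],[0,0,0],0.1],
    [[0,0,0],[0,0,0],0.1],
    [[0,0,0],[0,0,0],0.1],
    [[0,0,0],[0,0,0],0.1],
  ],
)

```text
clock: 24.22
ee_pos: [0.5353, -0.0725, 0.0956]
tool_rot: [0.001, 0.64, 0.768, 0.0]
force: [-0.0, 0.7, 6.1]
grip_width: 0.0116
grasp_force: 58.7
```

```bash
python3 -c "
from h import *
st((97.3,-57.3,96))"
```

```text
t 24.23 ee [ 0.5353 -0.0725  0.0956] dry mm [ 97.5 -57.5  95.6] F dry [-0.7 -0.1  6.1] w 0.0116
q [-0.35  0.49  1.62  0.    1.03 -0.53] tool in dry [[-0.9742, -0.2258, 0.0004], [-0.2258, 0.9742, 0.0014], [-0.0007, 0.0012, -1.0]]
shift [ 0.1  0.3 -0.4]
```

>>> apply_moves(
  targets=[
    [[0,0,-0.7],[0,0,0.13],0.1],
    [[0,0,0],[0,0,0.13],0.1],
    [[0,0,0],[0,0,0.13],0.1],
    [[0,0,0],[0,0,0.13],0.1],
    [[0,0,0],[0,0,0.13],0.1],
  ],
)

```text
clock: 24.85
ee_pos: [0.5354, -0.0725, 0.0957]
tool_rot: [0.001, 0.853, 0.522, 0.001]
force: [2.4, 0.9, -1.1]
grip_width: 0.0123
grasp_force: 58.9
```

>>> apply_moves(
  targets=[
    [[0,0,0],[0,0,0.13],0.1],
    [[0,0,0],[0,0,0.13],0.1],
    [[0,0,0],[0,0,0.13],0.1],
    [[0,0,0],[0,0,0.13],0.1],
    [[0,0,0],[0,0,0.13],0.1],
  ],
)

```text
clock: 25.48
ee_pos: [0.5355, -0.0726, 0.0957]
tool_rot: [0.0, 0.975, 0.222, 0.001]
force: [3.5, -0.6, -1.5]
grip_width: 0.0121
grasp_force: 58.8
```

>>> apply_moves(
  targets=[
    [[0,0,0],[0,0,0.13],0.1],
    [[0,0,0],[0,0,0.13],0.1],
    [[0,0,0],[0,0,0.13],0.1],
    [[0,0,0],[0,0,0.13],0.1],
    [[0,0,0],[0,0,0.13],0.1],
  ],
)

```text
clock: 26.1
ee_pos: [0.5355, -0.0727, 0.0957]
tool_rot: [0.0, 0.995, -0.101, 0.001]
force: [3.5, -0.7, -1.3]
grip_width: 0.0117
grasp_force: 58.8
```

>>> apply_moves(
  targets=[
    [[0,0,0],[0,0,0],0.1],
    [[0,0,0],[0,0,0],0.1],
  ],
)

```text
clock: 26.35
ee_pos: [0.5355, -0.0727, 0.0957]
tool_rot: [0.0, 0.995, -0.097, 0.001]
force: [5.8, -1.7, -2.8]
grip_width: 0.0126
grasp_force: 58.8
```

```bash
python3 -c "
from h import *
st((97.3,-57.3,96))"
```

```text
t 26.35 ee [ 0.5355 -0.0727  0.0957] dry mm [ 97.7 -57.4  95.7] F dry [ 1.4  5.8 -2.8] w 0.0126
q [-0.35  0.49  1.62  0.    1.03  1.41] tool in dry [[0.1486, 0.9889, 0.0005], [0.9889, -0.1486, 0.0015], [0.0016, 0.0002, -1.0]]
shift [ 0.  -0.4 -0.3]
```

>>> apply_moves(
  targets=[
    [[0,0,0],[0,0,0],0.6],
    [[0,0,0],[0,0,0],0.6],
    [[0,0,0],[0,0,0],0.6],
    [[0,0,-30],[0,0,0],0.6],
    [[0,0,-50],[0,0,0],0.6],
  ],
)

```text
clock: 26.98
ee_pos: [0.534, -0.0721, 0.1753]
tool_rot: [-0.0, 0.995, -0.098, -0.002]
force: [0.9, -0.5, -0.1]
grip_width: 0.0514
grasp_force: 0.0
```

>>> apply_moves(
  targets=[
    [[0,25,-45],[0,0,0],0.6],
    [[0,28,0],[0,0,0],0.6],
    [[0,0,0],[0,0,-0.17],0.6],
    [[0,0,0],[0,0,-0.17],0.6],
    [[0,0,0],[0,0,-0.17],0.6],
  ],
)

```text
clock: 27.6
ee_pos: [0.5243, -0.1244, 0.2205]
tool_rot: [-0.0, 0.987, 0.159, -0.0]
force: [0.2, -0.3, 1.5]
grip_width: 0.0513
grasp_force: 0.0
```

>>> apply_moves(
  targets=[
    [[0,0,0],[0,0,-0.17],0.6],
    [[0,0,0],[0,0,-0.17],0.6],
    [[0,0,0],[0,0,-0.17],0.6],
    [[0,0,0],[0,0,-0.17],0.6],
    [[0,0,0],[0,0,-0.17],0.6],
  ],
)

```text
clock: 28.22
ee_pos: [0.5244, -0.1243, 0.2205]
tool_rot: [-0.0, 0.834, 0.552, -0.0]
force: [-0.2, 0.1, -0.2]
grip_width: 0.0513
grasp_force: 0.0
```

>>> apply_moves(
  targets=[
    [[0,0,0],[0,0,-0.17],0.6],
    [[0,0,0],[0,0,-0.17],0.6],
    [[0,0,0],[0,0,0],0.6],
    [[0,0,0],[0,0,0],0.6],
  ],
)

```text
clock: 28.72
ee_pos: [0.5245, -0.1244, 0.2206]
tool_rot: [-0.0, 0.732, 0.682, -0.0]
force: [0.7, 0.1, -0.1]
grip_width: 0.051
grasp_force: 0.0
```

```bash
python3 -c "
from h import *
st()
grab('wrist','w4');grab('side','s4')
d=load('w4');print(proj(d,[0.5353,-0.0725,.1]))
a=d['p'][:,:,::-1];b=load('s4')['p'][120:330,180:400,::-1]
cv2.imwrite('pics/c4.png',np.hstack([a[:,100:500],cv2.resize(b,(400,420))[:,:]]))"; python3 knob.py w4 284 132
```

```text
t 28.73 ee [ 0.5245 -0.1244  0.2206] dry mm [149.8 -66.  220.6] F dry [-0.1  0.7 -0.1] w 0.051
q [-0.45  0.35  1.47  0.    1.32 -0.38] tool in dry [[-0.9997, 0.0254, -0.0001], [0.0254, 0.9997, -0.0001], [0.0001, -0.0001, -1.0]]
[293.38824537 136.11735892]
ticks 11 ctr [ 97.  -59.9] r 29.8 [np.float64(174.5), np.float64(-162.2), np.float64(152.7), np.float64(-138.6), np.float64(131.6), np.float64(110.2), np.float64(89.6), np.float64(75.7), np.float64(48.3), np.float64(26.5), np.float64(4.8)]
red 335.6695652173913 139.55652173913043 [101.9 -25.7] ang 82.0 34.57996704438184
dark ((290.109375, 136.296875), 27.187644958496094) [ 98.2 -59.7]
line n 263 [255. 103.] [291. 136.] mid [ 82.9 -75.4] ang -44.6 from ctr -132.4
```

View pics/c4.png

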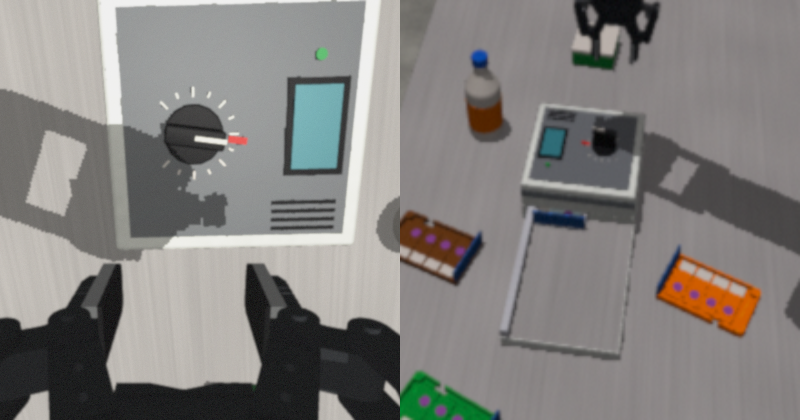

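The pointer line (195–227,140) lines up with the red mark (237,141), the tray is home with its flap just in front of the slot, and bystanders have not been touched. One numeric check.

```bash
python3 knob.py w4 294 135
python3 - <<'E'
from h import *
d=load('w4');
E
```

```text
ticks 12 ctr [ 97.2 -57.8] r 30.0 [np.float64(178.3), np.float64(-158.5), np.float64(156.3), np.float64(-135.9), np.float64(134.4), np.float64(111.8), np.float64(89.9), np.float64(75.1), np.float64(67.9), np.float64(45.7), np.float64(23.1), np.float64(1.0)]
red 337.443661971831 139.74647887323943 [102.  -24.3] ang 81.8 33.858314506455606
dark ((293.558837890625, 136.7941131591797), 30.569225311279297) [ 98.6 -57.2]
line n 182 [294. 136.] [323. 144.] mid [ 98.4 -48.3] ang 81.9 from ctr 82.5
```

Pointer at 81.9°, mark at 81.8°. Hand in.

```bash
python3 -c "
from h import *
print(sign_off())"
```

```text
the job is handed in; nothing more can be done
None
```

The job is handed in at about 29 s of the 67 s allowed: the tray was squared on the fence and pushed past the catch onto the end stop (click felt, about 12 N at the stop). The thermostat pointer is within about 0.1° of the red mark, and nothing else was touched.

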